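# Wind the mould press tight with its key

## Robot

A 6-joint arm with a two-finger parallel gripper is mounted at the origin on the work surface. World frame = base frame: x ahead of the robot, y to its left, z up, the work surface at z = 0. Lengths are in m, angles in rad, forces in N, time in s.
With the tool pointing down it reaches from about 0.3 to 0.875 m from the base axis. Payload 6.4 kg.
Tool frame: the origin (TCP) lies midway between the tips of the shut fingers; the grasp point (between the pads) lies 19 mm behind it; z points along the fingers, y is the line along which they close (so a half turn about z gives the same grasp; the last joint's range is limited). The gripper opens to 85 mm and grips with 20 to 120 N. Pads are 22 mm wide; open, the fingers measure 114 mm over their backs; the gripper's body (76 mm by 85 mm) begins 54 mm behind the grasp point. The pads swing forward as they close: fully open they stand 13 mm farther back than shut.
Start: joints at [-1.428, 0.181, 1.607, -0, 1.354, -0.206], TCP at [0.197, -0.54, 0.231] pointing down, gripper open.
Joint ranges: [-2.99, 2.99], [-0.89, 2.07], [0.3, 2.58], [-1.14, 4.28], [0, 2.63], [-3.12, 3.12]. Speed limits (rad/s): [2.57, 2.57, 3.01, 3.14, 3.14, 3.14].

## Interface

Orientations are given as a unit quaternion [w, x, y, z].
In Python, from bench import get_obs, camera, hand_in gives the robot as it stands.
- The arm moves only by the tool carry_out, never from a script. Its argument "plan" is a list that holds one entry, the list of rows, each a list of 7 numbers: the shift along the world's x, y, z in m, then the turn, a rotation vector about the world's x, y, z in rad, then the opening, from 0 (shut) to 1 (fully open). In form: [[[x, y, z, rx, ry, rz, hand], ...]]. A call has exactly 5 rows; each row is the pose to reach, as a shift and turn from the pose commanded when the call began; what a row does not reach only later rows make up. A row lasts 1/12 s, in which the tool goes at most 41.7 mm and 7.16 degrees, less where a joint would pass 70% of its speed; a pose out of reach is approached as far as the arm can. A call with a gripper value outside its range is refused whole. The fingers move at their own pace and stop on an object; the grip force is fixed at half the most. Time passes only in rows, so rows that repeat a pose let the fingers close, or fill a call up. It gives the time, the measured TCP pose, the force, the opening and the grip force at its end, in the units of the state.
- get_obs(): the state, without advancing time (a new reading comes with each control period).
- camera(name): name is "side" or "top" or "wrist"; returns a dict with "pixels" (480x640x3 uint8, red, green, blue), "z_map" (480x640 float32, m along the optical axis (not along the pixel's ray), 0 where there is no reading), "camera_matrix" (3x3 intrinsics, pixels), "cam_to_world" (4x4, takes a point from camera to world coordinates). Camera axes: x right, y up, looking along -z (the intrinsics and any distortion apply to the point x, -y, -z); pixel columns grow to the right and rows downward; lengths in m; the calibration is good to about 2 mm. A picture is of the moment at which its call begins.
- hand_in(): hands the job in; it is judged then, once.
The state is a dict: "time_s": time; "q": joint angles; "dq": joint speeds; "joint_efforts": joint torques, N m; "eef_pos": TCP position; "eef_rot": TCP orientation; "wrist_force": force on the tool from outside, world axes, zero at the start; "torque": the same for the moment, N m; "opening": opening from 0.0 (shut) to 1.0 (fully open); "grasp_force": force on a finger pad.
Only numpy, scipy, OpenCV 4.12 (cv2) and the standard library are available. Lean on these libraries where they do the work, as an engineer would, in place of code of your own. Each camera call takes 0.05 s, during which the arm holds its last target. There are 200 camera calls.

## Task

Take the wing-handled press key off its forked hook under the lamp, fit its square foot fully home in the spindle head of the mould press, and turn it clockwise (seen from above) until the spindle comes up firm against its stop, where the wing stands square to the press. Leave the key standing upright in the spindle and let go; leave the tamper on its own hook, and the jar, the cup and the loose mould half where they are.

Things in the scene. Friction and masses are not known exactly. Their poses are not given: they have to be found in the camera images.
- press_key: The press key, plain steel, 110 mm tall, 0.3 to 0.52 kg. Origin: centre of the end of its foot; z up along its axis. From below: square foot 16 x 16 mm, sides along the key's x and y, 36 mm long; round collar 42 mm across, z 36 to 46; neck 16 mm across; flat wing, z 54 to 110. It hangs upright by its collar in either of the stand's two forked hooks, x along the stand's x.
- key_collar (a point): On the key's axis at the underside of its collar, 36 mm above the foot's end.
- key_wing (a point): Centre of the key's wing, the part to grip: 44 mm wide along the key's x, 14 mm thick along y, 56 mm tall.
- tamper: The other hanging tool, to be left alone: steel, 110 mm tall, same collar, but a round disc foot 38 mm across and a round pear-shaped handle 34 mm across instead of a wing. Origin: centre of its underside.
- stand: Fixed tool stand; origin on the table below the midpoint between the hooks, z up; the hooks open to its -x, roughly towards the robot. Hooks at y = +55 and -55 mm, a tool's axis hangs at x = 0. Cross tube behind the hooks at x = 50 mm, posts there at y = +-140 mm. Foot plate 12 mm thick.
- hook_mid (a point): Midway between the hooks at the height of their tops (155 mm above the table). Each hook is a fork of two bars 8 mm thick along the stand's x, 26 mm apart inside; 30 mm in front of the tool's axis (-x) the bars turn up, tips 13 mm above the bars. Lift a tool 15 to 25 mm, then draw it out to -x at least 60 mm.
- lamp_front (a point): Middle of the lower front edge of the fixed lamp hood along the stand's y over the hooks: it spans x = -5 to 27 mm, 267 to 312 mm above the table, 38 mm over the wing's top. It blocks a gripper pointing straight down; one leaning back to -x by 35 to 45 degrees (fingers down and to +x), closing along the stand's y on the wing's upper -x half, clears it.
- press: Fixed mould press, base 150 (x) by 270 mm (y), with two wooden moulds, two columns (nuts at y = +-115 mm, tops at z = 132 mm) and a steel cross-beam along its y. Origin: centre of the underside of its base, z up. Its spindle head turns clockwise (from above) to a firm stop, where the key's wing is along the press's x or y; the key fits in any of four quarter turns.
- beam_top (a point): Centre of the beam's top, 122 mm above the table. On it stands the spindle head, turning about the vertical with a friction of about 0.35 N m. At the start it is 0.5 to 1.1 rad anticlockwise of its stop; this angle is not measured: feel (or look) for where the square drops in.
- spindle_mouth (a point): Centre of the top of the spindle head, 160 mm above the table, on its axis (fixed to the press: does not turn with it). The head is a block 40 x 40 x 38 mm with a square socket 17.8 mm wide right down to the beam, mouth chamfered 2 mm, sides parallel to the block's. At the stop they are parallel to the press's x and y. With the key home its collar rests here.
- jar: Bystander: amber glass jar 66 mm across, 85 mm tall. Origin: centre of its underside.
- cup: Bystander: white cup 76 mm across, 75 mm tall. Origin: centre of its underside.
- mould_half: Bystander: loose wooden mould half 160 x 90 x 26 mm. Origin: centre of its underside.
Not all that is in view belongs to the job. Leave any blue look-alike of the press_key alone.

How it is judged:
By the outcome, as a careful person would: the job done as asked, in the order asked, and still so for the second after the job is handed in, with the robot touching nothing.
It also fails if it takes over 51 s, if anything falls off the work surface, if the arm or the gripper's body presses on something with over 40 N, if the wrist force passes 120 N, or if a joint passes its speed limit or range.

## Working session

There is one attempt and no reset: what is moved stays moved. The work goes in short steps, Python scripts to look and compute and a tool call to move; the robot and the scene stay as the last step left them, time stands still between calls to the robot, and variables do not carry over. Pictures are saved under pics/ and viewed, at most 10 in all, crops included, and the job is handed in when it is done.

Besides the shell and the picture viewer there is one more tool, called after ">>>" in YAML: its name, and indented under it one key for each argument. carry_out: Moves the arm, as the interface text tells. Its arguments: {"type":"object","properties":{"plan":{"type":"array","items":{"type":"array","items":{"type":"array","items":{"type":"number"}}}}},"required":["plan"]}

```bash
mkdir -p pics
cat > h.py <<'E'
import numpy as np, cv2, pickle
from bench import get_obs, camera, hand_in
def snap(name,fn):
    c=camera(name); cv2.imwrite(f'pics/{fn}.png',c['pixels'][...,::-1]); pickle.dump(c,open(f'{fn}.pkl','wb')); return c
def load(fn): return pickle.load(open(f'{fn}.pkl','rb'))
def ray(c,u,v):
    K=c['camera_matrix'];T=c['cam_to_world']
    d=np.array([(u-K[0,2])/K[0,0],-(v-K[1,2])/K[1,1],-1.]); return T[:3,3],T[:3,:3]@d
def onz(c,u,v,z):
    o,d=ray(c,u,v); return o+d*(z-o[2])/d[2]
def depth(c,u,v):
    o,d=ray(c,u,v); return o+d*c['z_map'][int(v),int(u)]
def cloud(c):
    v,u=np.mgrid[0:480,0:640];K=c['camera_matrix'];z=c['z_map']
    P=np.stack([(u-K[0,2])/K[0,0]*z,-(v-K[1,2])/K[1,1]*z,-z],-1)
    return P@c['cam_to_world'][:3,:3].T+c['cam_to_world'][:3,3]
E
python3 - <<'E'
from h import *
for n in('side','top','wrist'):
    c=snap(n,n+'0'); print(n,c['cam_to_world'].round(3).tolist(),c['camera_matrix'].round(1).tolist(),(c['z_map']>0).mean(),[k for k in c])
a=np.hstack([cv2.imread(f'pics/{n}0.png') for n in('side','top')])
print(get_obs())
E
```

```text
side [[-0.993, 0.077, -0.091, 0.462], [-0.119, -0.619, 0.776, 0.86], [0.003, 0.781, 0.624, 0.794], [0.0, 0.0, 0.0, 1.0]] [[516.4, 0.0, 320.6], [0.0, 516.4, 242.0], [0.0, 0.0, 1.0]] 0.9961165364583333 ['pixels', 'z_map', 'camera_matrix', 'cam_to_world']
top [[0.022, 0.99, -0.138, 0.373], [-1.0, 0.023, 0.011, 0.091], [0.014, 0.138, 0.99, 1.543], [0.0, 0.0, 0.0, 1.0]] [[587.5, 0.0, 314.8], [0.0, 587.5, 248.5], [0.0, 0.0, 1.0]] 0.9959602864583333 ['pixels', 'z_map', 'camera_matrix', 'cam_to_world']
wrist [[0.342, 0.896, 0.283, 0.268], [-0.94, 0.327, 0.101, -0.513], [-0.002, -0.3, 0.954, 0.374], [0.0, 0.0, 0.0, 1.0]] [[337.0, 0.0, 321.2], [0.0, 337.0, 236.8], [0.0, 0.0, 1.0]] 0.995908203125 ['pixels', 'z_map', 'camera_matrix', 'cam_to_world']
{'time_s': 0.15, 'q': array([-1.42830159e+00,  1.81384901e-01,  1.60778077e+00,  6.36327101e-06,
        1.35378997e+00, -2.06298905e-01]), 'dq': array([-0.00027055, -0.00218958, -0.00349974, -0.00067164,  0.00125344,
        0.00072105]), 'joint_efforts': array([ 8.83550274e-04, -4.45258749e+01, -3.51692069e+01, -2.78539237e-04,
        5.89445553e-03,  2.90650269e-05]), 'eef_pos': array([ 0.1964722 , -0.53994303,  0.23058176]), 'eef_rot': array([-6.81045133e-04,  9.84831269e-01,  1.73513423e-01,  2.48422610e-05]), 'wrist_force': array([ 0.25527083, -0.16465958,  0.5237366 ]), 'torque': array([-0.04718438, -0.01587462,  0.02926195]), 'grasp_force': 0.0, 'opening': 1.0001966299203775}
```

View pics/side0.png

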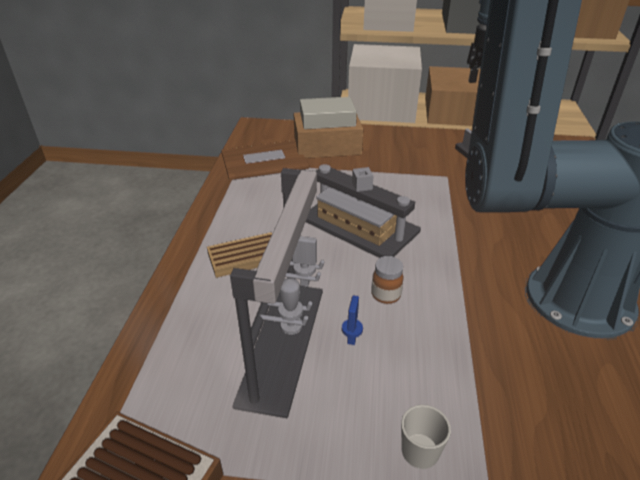

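View pics/top0.png

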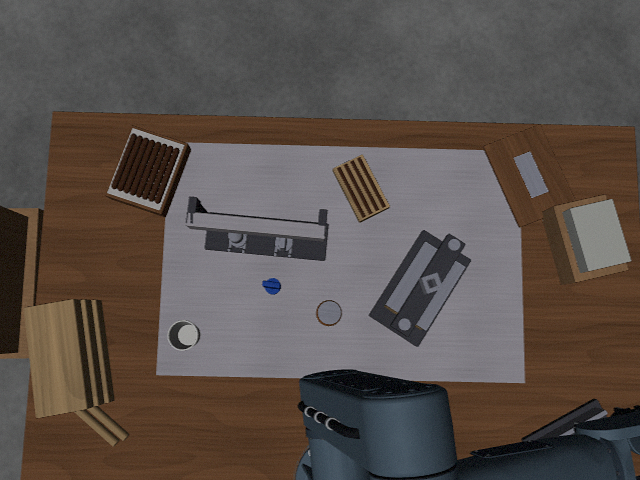

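The side view shows the winged key at about (303,250) on the far hook and the tamper at (290,295) on the near one. The spindle head is at (362,178). In the top view the key is at (284,243), the tamper at (237,240) and the spindle head at (431,283). The blue look-alike is loose on the table at (272,286).

Run:
```python
from h import *
t,s=load('top0'),load('side0'); Pt,Ps=cloud(t),cloud(s)
def box(P,u0,u1,v0,v1,z0,z1):
    Q=P[v0:v1,u0:u1].reshape(-1,3); return Q[(Q[:,2]>z0)&(Q[:,2]<z1)]
def rect(n,Q):
    if len(Q)<5: print(n,len(Q));return
    (c,sz,a)=cv2.minAreaRect(Q[:,:2].astype(np.float32)); print(n,len(Q),np.array(c).round(4),np.array(sz).round(4),round(a,2),'z',np.percentile(Q[:,2],[5,50,95]).round(4))
# stand
rect('lamp top',box(Pt,170,340,190,250,.28,.33))
rect('footplate',box(Pt,195,335,215,270,.006,.02))
rect('key top T',box(Pt,265,305,225,260,.215,.26))
rect('key collar T',box(Pt,265,305,225,260,.15,.172))
rect('tamper T',box(Pt,215,260,225,260,.19,.26))
rect('key S >.176',box(Ps,285,325,225,262,.178,.26))
rect('key S collar',box(Ps,285,330,255,290,.158,.168))
rect('tamp S',box(Ps,275,302,270,320,.178,.26))
# press
rect('base',box(Pt,360,480,220,355,.005,.03))
rect('beam T',box(Pt,360,480,220,355,.117,.127))
rect('head T',box(Pt,410,455,265,300,.150,.17))
rect('head S',box(Ps,340,385,160,195,.153,.17))
rect('nuts T',box(Pt,360,480,220,355,.128,.14))
for n,(a,b,c_,d) in dict(nutA=(440,470,230,260),nutB=(390,420,310,340)).items(): rect(n,box(Pt,a,b,c_,d,.128,.145))
# edges for images
im=t['pixels']; cv2.imwrite('pics/ct.png',cv2.resize(np.hstack([im[215:265,225:305],im[258:308,391:471]])[...,::-1],None,fx=5,fy=5,interpolation=cv2.INTER_CUBIC))
im=s['pixels']; cv2.imwrite('pics/cs.png',cv2.resize(np.hstack([im[225:345,265:345],im[150:270,300:430]])[...,::-1],None,fx=3.8,fy=3.8,interpolation=cv2.INTER_CUBIC))
```

```text
lamp top 2627 [0.6083 0.2035] [0.3002 0.0654] 85.99 z [0.2922 0.3107 0.3151]
footplate 1840 [0.6013 0.2053] [0.144 0.366] 1.22 z [0.0066 0.0112 0.0168]
key top T 70 [0.5678 0.1501] [0.0223 0.0136] 1.41 z [0.2198 0.2273 0.2316]
key collar T 170 [0.5677 0.1509] [0.0418 0.0455] 85.5 z [0.1523 0.1636 0.1689]
tamper T 125 [0.5788 0.2587] [0.0316 0.0188] 88.82 z [0.2034 0.2203 0.2274]
key S >.176 541 [0.5757 0.1512] [0.0178 0.044 ] 84.96 z [0.1834 0.2083 0.231 ]
key S collar 233 [0.5698 0.1531] [0.0416 0.0526] 86.82 z [0.1588 0.1657 0.1676]
tamp S 497 [0.5821 0.2627] [0.0334 0.0292] 59.18 z [0.1845 0.2151 0.2276]
base 2898 [ 0.4947 -0.2064] [0.3543 0.3196] 0.85 z [0.0053 0.0141 0.0223]
beam T 1600 [ 0.4914 -0.2024] [0.0523 0.2703] 58.31 z [0.1178 0.1217 0.1258]
head T 244 [ 0.4907 -0.2028] [0.0395 0.0423] 19.54 z [0.1538 0.1599 0.1641]
head S 213 [ 0.4881 -0.2018] [0.0407 0.0484] 20.62 z [0.1539 0.1611 0.1639]
nuts T 270 [ 0.4914 -0.1997] [0.0467 0.2608] 57.08 z [0.1283 0.1318 0.1368]
nutA 110 [ 0.5804 -0.2633] [0.0469 0.0317] 11.48 z [0.1285 0.1319 0.1366]
nutB 114 [ 0.4039 -0.1504] [0.0322 0.0598] 60.69 z [0.1283 0.1316 0.1364]
```

View pics/ct.png

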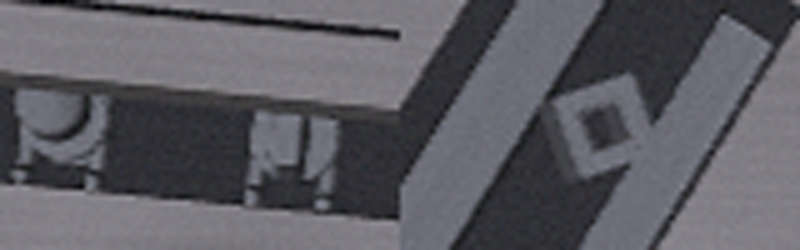

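View pics/cs.png

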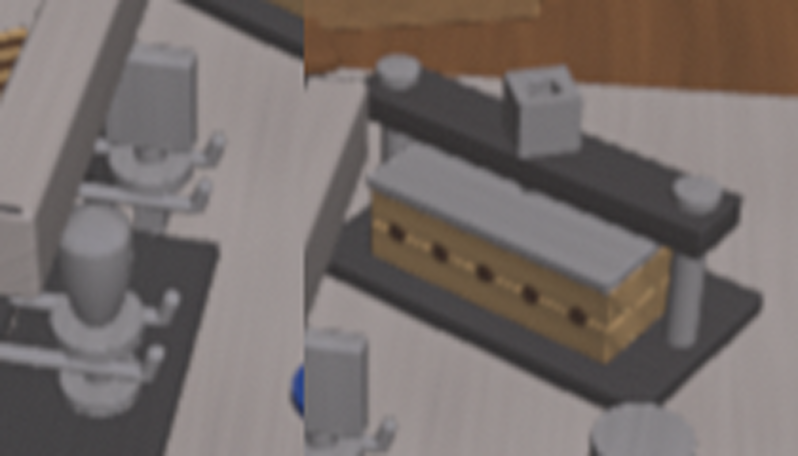

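The enlarged crops show the key's wing upright in its fork with its x along the stand's x. The square socket is turned about 50° from the beam's axes. Next I compute the approach.

```bash
cat >> h.py <<'E'
from scipy.spatial.transform import Rotation as Ro
def Rq(q): return Ro.from_quat([q[1],q[2],q[3],q[0]])
def tool(yaw,tilt):  # degrees; tool z leans out along yaw, tool y at yaw-90
    y,t=np.radians([yaw,tilt]); ex=np.array([np.cos(y),np.sin(y),0])
    z=ex*np.sin(t)-np.array([0,0,1])*np.cos(t); yy=np.array([np.sin(y),-np.cos(y),0])
    return Ro.from_matrix(np.stack([np.cross(yy,z),yy,z],1)),ex,z
def go(p,R):
    o=get_obs(); print('shift',(np.array(p)-o['eef_pos']).round(4),'rot',(R*Rq(o['eef_rot']).inv()).as_rotvec().round(4))
E
python3 - <<'E'
from h import *
R,ex,z=tool(-4.5,43)
G=np.array([.572,.152,.208])-.012*ex; T=G+.019*z; print(T,T-.11*z); go(T-.11*z,R)
t,s=load('top0'),load('side0')
for n,c,(u0,u1,v0,v1),(a,b) in(('lampT',t,(170,340,190,250),(.303,.32)),('beamT',t,(360,480,220,355),(.117,.127)),('beamS',s,(300,430,150,230),(.117,.127))):
    Q=cloud(c)[v0:v1,u0:u1].reshape(-1,3);Q=Q[(Q[:,2]>a)&(Q[:,2]<b)]
    w,V=np.linalg.eigh(np.cov(Q[:,:2].T)); print(n,len(Q),Q.mean(0).round(4),np.degrees(np.arctan2(V[1,1],V[0,1])))
E
```

```text
[0.57295502 0.15192484 0.19410428] [0.49816646 0.15781083 0.27455319]
shift [0.3017 0.6978 0.044 ] rot [ 0.1005 -0.749  -0.4075]
lampT 2378 [0.5958 0.2044 0.311 ] 85.77731120794542
beamT 1600 [ 0.4884 -0.2004  0.1217] 148.31382325313473
beamS 1075 [ 0.4803 -0.1885  0.1234] 148.17854165347492
```

>>> carry_out:
  plan:
    - [[0.015,0.035,0.006,0.005,-0.037,-0.02,1],[0.03,0.07,0.012,0.01,-0.075,-0.04,1],[0.045,0.105,0.018,0.015,-0.112,-0.06,1],[0.06,0.14,0.024,0.02,-0.15,-0.08,1],[0.075,0.175,0.03,0.025,-0.187,-0.102,1]]

```text
time_s: 0.57
eef_pos: [0.272, -0.3636, 0.2611]
eef_rot: [0.003, 0.988, 0.122, 0.095]
wrist_force: [0.6, -0.0, 1.0]
opening: 0.999
grasp_force: 0.0
```

>>> carry_out:
  plan:
    - [[0.015,0.035,0.006,0.005,-0.037,-0.02,1],[0.03,0.07,0.012,0.01,-0.075,-0.04,1],[0.045,0.105,0.018,0.015,-0.112,-0.06,1],[0.06,0.14,0.024,0.02,-0.15,-0.08,1],[0.075,0.175,0.03,0.025,-0.187,-0.102,1]]

```text
time_s: 0.98
eef_pos: [0.3468, -0.1888, 0.2913]
eef_rot: [0.008, 0.98, 0.069, 0.188]
wrist_force: [0.7, 0.5, 0.4]
opening: 1.0
grasp_force: 0.0
```

>>> carry_out:
  plan:
    - [[0.015,0.035,0.0,0.005,-0.037,-0.02,1],[0.03,0.07,0.0,0.01,-0.075,-0.04,1],[0.045,0.105,0.0,0.015,-0.112,-0.06,1],[0.06,0.14,0.0,0.02,-0.15,-0.08,1],[0.075,0.175,0.0,0.025,-0.187,-0.102,1]]

```text
time_s: 1.4
eef_pos: [0.4216, -0.0142, 0.2918]
eef_rot: [0.012, 0.96, 0.015, 0.28]
wrist_force: [1.1, -1.1, -0.2]
opening: 1.001
grasp_force: 0.0
```

>>> carry_out:
  plan:
    - [[0.015,0.035,0.0,0.005,-0.037,-0.02,1],[0.03,0.07,0.0,0.01,-0.075,-0.04,1],[0.045,0.105,0.0,0.015,-0.112,-0.06,1],[0.06,0.14,0.0,0.02,-0.15,-0.08,1],[0.075,0.172,-0.016,0.025,-0.187,-0.102,1]]

```text
time_s: 1.82
eef_pos: [0.4848, 0.1279, 0.2855]
eef_rot: [0.017, 0.933, -0.033, 0.358]
wrist_force: [0.6, -2.3, -0.3]
opening: 1.0
grasp_force: 0.0
```

Run:
```python
from h import *
c=snap('wrist','w1'); snap('top','t1'); o=get_obs(); print(o['q'].round(3),o['eef_pos'])
R,ex,z=tool(-4.2,43); go([.498,.158,.2745],R)
P=cloud(c); ok=(P[...,2]>.157)&(P[...,2]<.24)&(P[...,0]>.53)&(P[...,0]<.61)&(P[...,1]>.1)&(P[...,1]<.2)
v,u=np.where(ok); print(u.min(),u.max(),v.min(),v.max(),ok.sum())
for a,b in((.158,.17),(.178,.226),(.222,.24)):
    Q=P[ok];Q=Q[(Q[:,2]>a)&(Q[:,2]<b)]
    if len(Q)>5: print(a,len(Q),[np.round(x,4) for x in cv2.minAreaRect(Q[:,:2].astype(np.float32))],np.percentile(Q,[3,50,97],axis=0).round(4).tolist())
```

```text
[ 0.1   -0.483  2.245 -0.192  0.674  1.844] [0.48258887 0.12892535 0.28096292]
shift [ 0.0154  0.0291 -0.0065] rot [ 0.0066 -0.0274 -0.0028]
264 311 175 270 2648
0.158 998 [array([0.5697, 0.1512]), array([0.0411, 0.0532]), np.float64(86.4943)] [[0.5447, 0.1318, 0.1592], [0.5682, 0.1428, 0.1658], [0.5906, 0.1702, 0.1685]]
0.178 652 [array([0.5735, 0.1452]), array([0.0135, 0.0427]), np.float64(65.4202)] [[0.5549, 0.1427, 0.1801], [0.556, 0.1482, 0.2053], [0.5927, 0.1579, 0.225]]
0.222 1037 [array([0.5768, 0.1508]), array([0.0142, 0.0437]), np.float64(85.8858)] [[0.5555, 0.1437, 0.2236], [0.5736, 0.1505, 0.2295], [0.5956, 0.1577, 0.2308]]
```

View pics/w1.png

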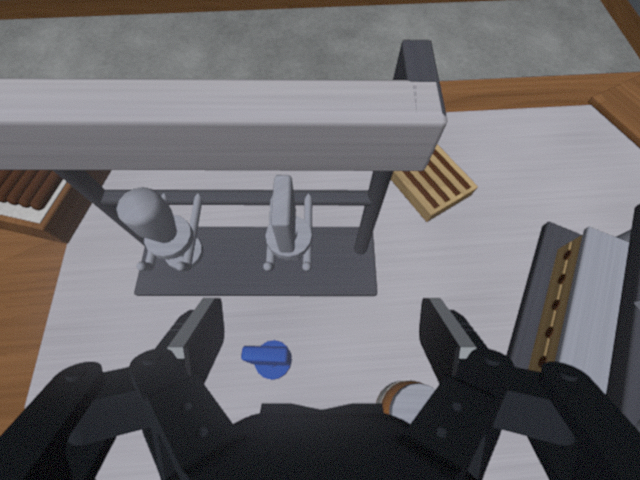

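The wrist view shows the wing edge-on at (283,210), the collar at (290,238) and the fork tips at (268,265) and (306,265). The wing's top centre measures (0.576, 0.151, 0.2295), with yaw −4.1°. I align first and then advance along the tool axis.

>>> carry_out:
  plan:
    - [[0.007,0.009,-0.002,0.002,-0.009,-0.001,1],[0.014,0.018,-0.004,0.004,-0.018,-0.002,1],[0.021,0.0267,-0.007,0.0066,-0.027,-0.003,1],[0.021,0.0267,-0.007,0.0066,-0.027,-0.003,1],[0.021,0.0267,-0.007,0.0066,-0.027,-0.003,1]]

```text
time_s: 2.33
eef_pos: [0.5046, 0.1508, 0.2761]
eef_rot: [0.015, 0.93, -0.036, 0.367]
wrist_force: [-0.2, -0.5, -0.8]
opening: 1.0
grasp_force: 0.0
```

Run:
```python
from h import *
R,ex,z=tool(-4.1,43); T=np.array([.576,.1508,.207])-.010*ex+.019*z; print(T); go(T,R)
```

```text
[0.5789504  0.15058851 0.19310428]
shift [ 0.0744 -0.0002 -0.0829] rot [0.0018 0.0008 0.0076]
```

>>> carry_out:
  plan:
    - [[0.019,0,-0.021,0.001,0.0005,0.004,1],[0.037,0,-0.0415,0.0015,0.0008,0.007,1],[0.056,0,-0.062,0.0018,0.0008,0.0076,1],[0.0744,0,-0.083,0.0018,0.0008,0.0076,1],[0.0744,0,-0.083,0.0018,0.0008,0.0076,1]]

```text
time_s: 2.75
eef_pos: [0.5789, 0.149, 0.188]
eef_rot: [0.014, 0.931, -0.035, 0.363]
wrist_force: [-0.0, -1.2, -1.1]
opening: 0.997
grasp_force: 0.0
```

Run:
```python
from h import *
R,ex,z=tool(-4.1,43); T=np.array([.576,.1508,.207])-.010*ex+.019*z; go(T,R)
print(get_obs()['wrist_force'])
c=snap('side','s2'); cv2.imwrite('pics/s2c.png',cv2.resize(c['pixels'][150:330,220:400,::-1],None,fx=3,fy=3))
```

```text
shift [0.     0.0016 0.0051] rot [ 0.0009 -0.0067  0.0031]
[-0.00518706 -1.1997799  -1.14027041]
```

View pics/s2c.png

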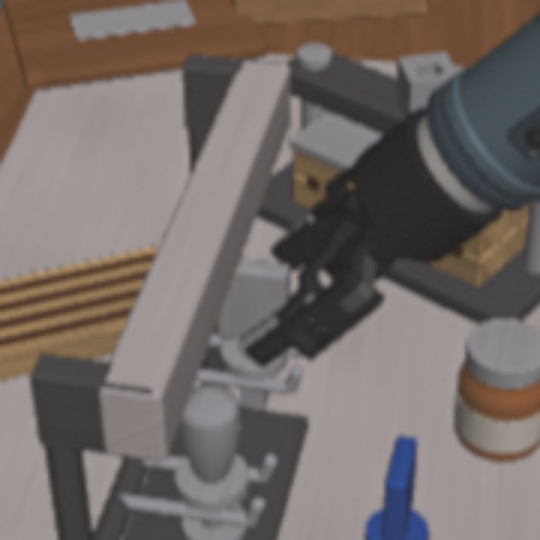

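The fingers straddle the wing's −x half, with the tip at (265,345), just above the collar. I raise by 5 mm and close.

>>> carry_out:
  plan:
    - [[0,0.0016,0.005,0,-0.004,0.003,1],[0,0.0016,0.005,0,-0.004,0.003,0],[0,0.0016,0.005,0,-0.004,0.003,0],[0,0.0016,0.005,0,-0.004,0.003,0],[0,0.0016,0.005,0,-0.004,0.003,0]]

```text
time_s: 3.22
eef_pos: [0.5794, 0.1533, 0.2002]
eef_rot: [0.012, 0.928, -0.032, 0.37]
wrist_force: [-0.3, -0.0, 0.2]
opening: 0.455
grasp_force: 0.0
```

>>> carry_out:
  plan:
    - [[0,0,0,0,0,0,0],[0,0,0,0,0,0,0],[0,0,0,0,0,0,0],[0,0,0,0,0,0,0],[0,0,0,0,0,0,0]]

```text
time_s: 3.63
eef_pos: [0.5794, 0.1532, 0.1989]
eef_rot: [0.012, 0.929, -0.032, 0.369]
wrist_force: [-4.9, -1.1, 6.5]
opening: 0.152
grasp_force: 63.0
```

>>> carry_out:
  plan:
    - [[0,0,0.004,0,0,0,0],[0,0,0.009,0,0,0,0],[0,0,0.014,0,0,0,0],[0,0,0.02,0,0,0,0],[0,0,0.02,0,0,0,0]]

```text
time_s: 4.05
eef_pos: [0.58, 0.1533, 0.2203]
eef_rot: [0.012, 0.928, -0.032, 0.37]
wrist_force: [1.1, -0.2, -3.1]
opening: 0.157
grasp_force: 61.8
```

Run:
```python
from h import *
o=get_obs();print(o['eef_pos'],o['wrist_force'],o['torque'],o['opening'],o['grasp_force'],Rq(o['eef_rot']).as_matrix().round(3).tolist())
c=snap('wrist','w3'); P=cloud(c)
ok=(P[...,2]>.15)&(P[...,2]<.265)&(P[...,0]>.53)&(P[...,0]<.62)&(P[...,1]>.1)&(P[...,1]<.2)
Q=P[ok]; 
for a,b in((.17,.19),(.244,.262)):
    q=Q[(Q[:,2]>a)&(Q[:,2]<b)]; print(len(q),[np.round(x,4) for x in cv2.minAreaRect(q[:,:2].astype(np.float32))],np.percentile(q,[3,50,97],axis=0).round(4).tolist())
cv2.imwrite('pics/w3c.png',cv2.resize(c['pixels'][150:330,200:400,::-1],None,fx=3,fy=3))
```

```text
[0.5800212  0.15330782 0.22028682] [ 1.09577718 -0.17779546 -3.06680639] [ 0.02139757  0.69147793 -0.02071515] 0.15685078249732673 61.81365251541138 [[0.724, -0.068, 0.686], [-0.051, -0.998, -0.046], [0.688, -0.002, -0.726]]
78 [array([0.5601, 0.1551]), array([0.0171, 0.006 ]), np.float64(86.3686)] [[0.5573, 0.1466, 0.1785], [0.559, 0.1553, 0.1855], [0.5624, 0.1634, 0.1883]]
8351 [array([0.5552, 0.1564]), array([0.0872, 0.0505]), np.float64(89.9868)] [[0.5312, 0.1178, 0.2456], [0.5553, 0.1555, 0.255], [0.5766, 0.196, 0.2616]]
```

View pics/w3c.png

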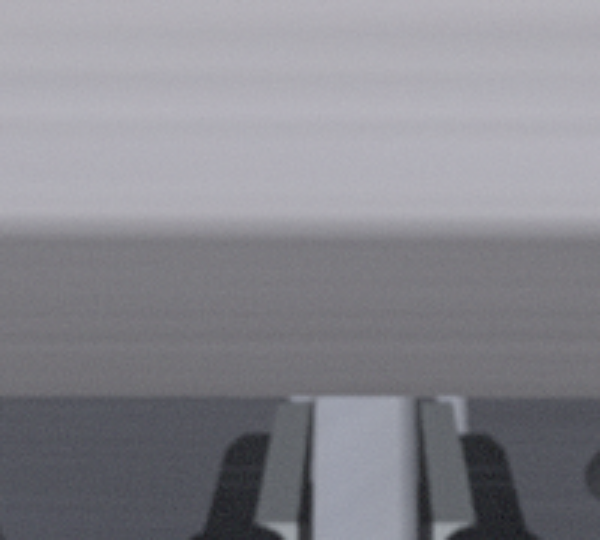

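The wing is held between the pads, at crop (365,470), just in front of the lamp's edge. Next I draw it out along the stand's −x.

>>> carry_out:
  plan:
    - [[-0.015,0.001,0.002,0,0,0,0],[-0.033,0.0023,0.002,0,0,0,0],[-0.053,0.0037,0.002,0,0,0,0],[-0.073,0.005,0.002,0,0,0,0],[-0.095,0.0067,0.002,0,0,0,0]]

```text
time_s: 4.52
eef_pos: [0.4834, 0.1596, 0.2202]
eef_rot: [0.012, 0.929, -0.032, 0.369]
wrist_force: [0.1, -0.3, -1.8]
opening: 0.155
grasp_force: 61.7
```

>>> carry_out:
  plan:
    - [[-0.006,0,0.015,0,0,0,0],[-0.006,0,0.03,0,0,0,0],[-0.006,0,0.045,0,0,0,0],[-0.006,0,0.05,0,0,0,0],[-0.006,0,0.05,0,0,0,0]]

```text
time_s: 4.93
eef_pos: [0.4791, 0.16, 0.2726]
eef_rot: [0.012, 0.928, -0.032, 0.371]
wrist_force: [0.3, 0.0, -2.4]
opening: 0.153
grasp_force: 61.9
```

Run:
```python
from h import *
for n in('wrist','side','top'): c=snap(n,n+'4')
o=get_obs();print(o['q'].round(3),o['eef_pos'],o['wrist_force'],o['torque'],o['opening'],Rq(o['eef_rot']).as_matrix().round(3).tolist())
a,b=load('wrist4'),load('side4')
cv2.imwrite('pics/v4.png',np.hstack([cv2.resize(a['pixels'][150:450,200:400],(400,600)),cv2.resize(b['pixels'][170:320,270:370],(400,600))])[...,::-1])
```

```text
[ 0.205 -0.445  2.26  -0.326  0.616  2.043] [0.47768908 0.15958811 0.26900586] [ 0.11750735 -0.05597636 -3.31124132] [ 0.01885195  0.73074598 -0.00957795] 0.15279533989621058 [[0.727, -0.069, 0.683], [-0.051, -0.998, -0.047], [0.685, -0.001, -0.729]]
```

View pics/v4.png

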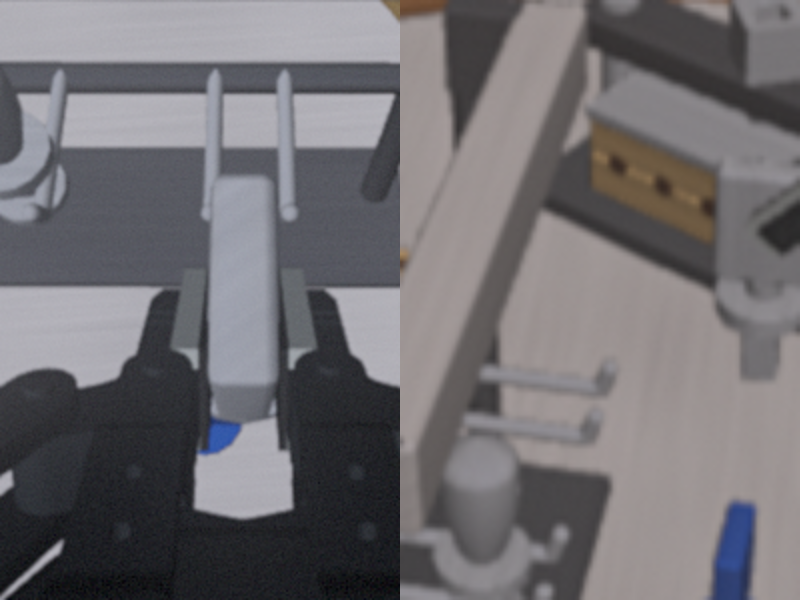

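The key is clear of the hook. The wrist crop shows the wing top at crop (243,280). The side crop shows the key hanging upright with its foot at (760,355), and the tamper untouched. I measure the key's pose in the grip.

```bash
cat > kp.py <<'E'
from h import *
import sys
def plane(Q):
    for _ in range(4):
        m=Q.mean(0); n=np.linalg.svd(Q-m,full_matrices=False)[2][2]; d=np.abs((Q-m)@n); Q=Q[d<max(.0012,2*d.std()*.8)] if len(Q)>30 else Q
    return m,n*np.sign(n[2]),Q
E
python3 - <<'E'
from kp import *
w,s=load('wrist4'),load('side4'); Pw,Ps=cloud(w),cloud(s)
tcp=get_obs()['eef_pos']
Q=Pw[235:350,295:350].reshape(-1,3); print(np.percentile(Q[:,2],[1,10,30,50,70,90,99]).round(4))
zt=np.median(Q[:,2]); Q=Q[abs(Q[:,2]-zt)<.006]; m,n,Q=plane(Q); print('wing top',len(Q),m.round(4),n.round(4),[np.round(x,4) for x in cv2.minAreaRect(Q[:,:2].astype(np.float32))])
S=Ps[205:270,345:385].reshape(-1,3); S=S[np.linalg.norm(S[:,:2]-m[:2],axis=1)<.04]
for a,b in((.1,.118),(.118,.13),(.13,.145),(.15,.165),(.165,.175),(.175,.19),(.19,.21),(.21,.23),(.23,.25),(.25,.27),(.27,.3),(.3,.32)):
    q=S[(S[:,2]>m[2]-.2+a)&(S[:,2]<m[2]-.2+b)]
    if len(q)>4: print(np.round([m[2]-.2+a,m[2]-.2+b],3),len(q),q.mean(0).round(4),np.ptp(q,axis=0).round(4))
f=Ps[240:268,350:372]; print('foot low z',np.sort(S[:,2])[:10].round(4))
E
```

```text
[0.0119 0.0138 0.3003 0.3027 0.3034 0.3044 0.3167]
wing top 3294 [0.4749 0.1606 0.3032] [ 0.0016 -0.0044  1.    ] [array([0.4763, 0.16  ]), array([0.0205, 0.0446]), np.float64(84.2787)]
[0.203 0.221] 68 [0.4753 0.1671 0.211 ] [0.0162 0.0098 0.0164]
[0.221 0.233] 40 [0.4747 0.1759 0.231 ] [0.0394 0.0186 0.0052]
[0.233 0.248] 250 [0.4752 0.1692 0.239 ] [0.0404 0.0293 0.0147]
[0.253 0.268] 174 [0.4762 0.1663 0.2603] [0.0441 0.0121 0.015 ]
[0.268 0.278] 78 [0.4793 0.1684 0.2729] [0.044  0.0212 0.0096]
[0.278 0.293] 207 [0.4764 0.1729 0.2864] [0.0469 0.0213 0.0149]
[0.293 0.313] 326 [0.4713 0.1654 0.3012] [0.0577 0.0503 0.0196]
[0.313 0.333] 76 [0.4496 0.1798 0.3205] [0.0169 0.0401 0.0183]
foot low z [0.1913 0.1938 0.1947 0.1952 0.1953 0.1954 0.1954 0.1958 0.196  0.1962]
```

>>> carry_out:
  plan:
    - [[-0.003,-0.02,0.002,0,0,0.028,0],[-0.006,-0.045,0.004,0,0,0.056,0],[-0.01,-0.075,0.006,0,0,0.084,0],[-0.014,-0.105,0.008,0,0,0.112,0],[-0.018,-0.135,0.01,0,0,0.14,0]]

```text
time_s: 5.5
eef_pos: [0.4627, 0.0607, 0.2724]
eef_rot: [-0.008, 0.933, 0.016, 0.359]
wrist_force: [0.2, -1.3, -4.5]
opening: 0.154
grasp_force: 61.7
```

>>> carry_out:
  plan:
    - [[-0.004,-0.03,0,0,0,0.028,0],[-0.008,-0.06,0,0,0,0.056,0],[-0.012,-0.09,0,0,0,0.084,0],[-0.016,-0.12,0,0,0,0.112,0],[-0.019,-0.14,0,0,0,0.14,0]]

```text
time_s: 5.92
eef_pos: [0.4435, -0.0819, 0.2732]
eef_rot: [-0.031, 0.929, 0.08, 0.359]
wrist_force: [0.4, -0.2, -2.8]
opening: 0.153
grasp_force: 61.7
```

>>> carry_out:
  plan:
    - [[-0.004,-0.03,0,0,0,0.035,0],[-0.008,-0.06,0,0,0,0.07,0],[-0.012,-0.09,0,0,0,0.105,0],[-0.015,-0.11,0,0,0,0.139,0],[-0.015,-0.11,0,0,0,0.139,0]]

```text
time_s: 6.33
eef_pos: [0.4284, -0.1944, 0.2725]
eef_rot: [-0.056, 0.922, 0.142, 0.354]
wrist_force: [-0.1, 0.6, -3.1]
opening: 0.154
grasp_force: 61.9
```

Run:
```python
from h import *
for n in('wrist','side','top'): c=snap(n,n+'5')
o=get_obs();print(o['q'].round(3),o['eef_pos'],o['wrist_force'],o['torque'],Rq(o['eef_rot']).as_matrix().round(3).tolist())
a,b=load('wrist5'),load('side5')
cv2.imwrite('pics/v5.png',np.hstack([cv2.resize(a['pixels'][0:360,160:480],(400,450)),cv2.resize(b['pixels'][110:260,300:430],(390,450))])[...,::-1])
```

```text
[-1.2   -0.363  2.192  0.758  1.345 -0.129] [ 0.42892132 -0.18886502  0.2723838 ] [-0.44380852  1.11395864 -3.8968251 ] [-0.19961438  0.61377898 -0.01234002] [[0.707, 0.306, 0.638], [0.224, -0.952, 0.209], [0.671, -0.005, -0.741]]
```

View pics/v5.png

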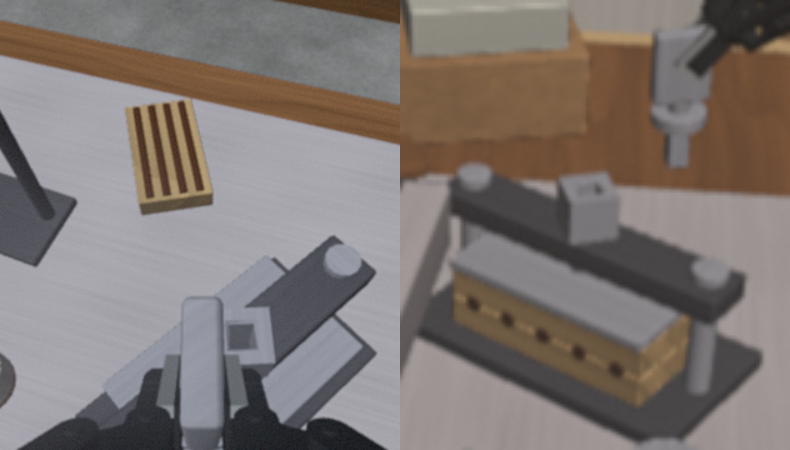

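The wrist crop shows the socket at crop (241,336), just right of the wing at (203,370). The side crop shows the key upright at (680,110) and the head at (588,205).

```bash
cat > head.py <<'E'
from kp import *
def head(n,guess=(.490,-.2025)):
    c=load(n);P=cloud(c);g=c['pixels'].astype(float).mean(-1)
    r=np.hypot(P[...,0]-guess[0],P[...,1]-guess[1])
    ok=(r<.034)&(abs(P[...,2]-.1605)<.005)
    Q=P[ok]; m,nn,_=plane(Q); ok&=abs((P-m)@nn)<.003
    k=cv2.connectedComponentsWithStats(ok.astype(np.uint8)); l=1+np.argmax(k[2][1:,4]); M=k[1]==l
    Q=P[M]; # project pixels on mean plane
    v,u=np.where(M); z=np.median(Q[:,2]); X=np.array([onz(c,a,b,z)[:2] for a,b in zip(u,v)])
    c0,sz,a=cv2.minAreaRect(X.astype(np.float32)); print(n,len(X),'z',z.round(4),np.round(c0,4),np.round(sz,4),round(a,2),'holefill?',)
    cs,_=cv2.findContours(M.astype(np.uint8),cv2.RETR_CCOMP,cv2.CHAIN_APPROX_NONE)
    for q in cs[1:]:
        if len(q)>6: h=np.array([onz(c,*p[0],z)[:2] for p in q]); r=cv2.minAreaRect(h.astype(np.float32)); print('  hole',np.round(r[0],4),np.round(r[1],4),round(r[2],1))
    return X
E
python3 - <<'E'
from head import *
for n in('top0','side0','wrist5','wrist0','w1'):
    try: head(n)
    except Exception as e: print(n,e)
w,s,t=load('wrist5'),load('side5'),load('top5'); P=cloud(w)
ok=(abs(P[...,2]-.3065)<.006)&(np.hypot(P[...,0]-.427,P[...,1]+.19)<.035); ok[:,:290]=0; ok[:,352:]=0
Q=P[ok]; m,n,Q=plane(Q); print('wing',len(Q),m.round(4),n.round(4),[np.round(x,4) for x in cv2.minAreaRect(Q[:,:2].astype(np.float32))])
P=cloud(s); S=P[110:170,375:410].reshape(-1,3); S=S[np.hypot(S[:,0]-.427,S[:,1]+.19)<.04]
for a in np.arange(.19,.32,.01):
    q=S[(S[:,2]>a)&(S[:,2]<a+.01)]
    if len(q)>4: print(round(a,3),len(q),q.mean(0).round(4),np.ptp(q,axis=0).round(4))
E
```

```text
top0 175 z 0.1602 [ 0.4906 -0.2028] [0.0394 0.0407] 19.5 holefill?
  hole [ 0.4724 -0.1916] [0.0066 0.0051] 45.6
  hole [ 0.4901 -0.1869] [0.005  0.0068] 45.5
  hole [ 0.493  -0.2005] [0.0295 0.0286] 7.8
side0 152 z 0.1617 [ 0.4884 -0.2006] [0.042  0.0473] 20.07 holefill?
  hole [ 0.4882 -0.2005] [0.0212 0.0228] 7.2
wrist5 1263 z 0.1608 [ 0.4906 -0.2061] [0.0412 0.0329] 19.84 holefill?
  hole [ 0.4891 -0.2025] [0.0187 0.0193] 17.5
wrist0 index 2 is out of bounds for axis 0 with size 0
w1 index 2 is out of bounds for axis 0 with size 0
wing 3243 [ 0.4251 -0.1949  0.3032] [0.0319 0.0113 0.9994] [array([ 0.4218, -0.1949]), array([0.0539, 0.0229]), np.float64(25.1734)]
0.19 13 [ 0.4231 -0.1867  0.1978] [0.0162 0.0113 0.0038]
0.2 32 [ 0.4239 -0.1861  0.2052] [0.0166 0.014  0.0096]
0.21 28 [ 0.424  -0.1859  0.215 ] [0.0165 0.0117 0.0099]
0.22 19 [ 0.4226 -0.1859  0.2224] [0.0261 0.0086 0.0092]
0.23 81 [ 0.4274 -0.1797  0.2362] [0.0407 0.0367 0.0096]
0.24 97 [ 0.4224 -0.186   0.2428] [0.0384 0.0386 0.0099]
0.25 75 [ 0.426  -0.1861  0.2553] [0.0427 0.0194 0.0098]
0.26 80 [ 0.4262 -0.1859  0.2649] [0.0445 0.0196 0.0098]
0.27 61 [ 0.4291 -0.1824  0.2749] [0.0422 0.0199 0.0099]
0.28 91 [ 0.4252 -0.1797  0.2851] [0.0476 0.0165 0.0097]
0.29 125 [ 0.4216 -0.1819  0.2949] [0.0538 0.0178 0.0099]
0.3 141 [ 0.4183 -0.1898  0.3044] [0.0538 0.0418 0.0097]
0.31 61 [ 0.4043 -0.1963  0.3149] [0.0191 0.0493 0.0098]kp.py:5: RuntimeWarning: Mean of empty slice.
  m=Q.mean(0); n=np.linalg.svd(Q-m,full_matrices=False)[2][2]; d=np.abs((Q-m)@n); Q=Q[d<max(.0012,2*d.std()*.8)] if len(Q)>30 else Q
  ret = um.true_divide(
```

Run:
```python
from h import *
o=get_obs(); print(o['eef_pos'],o['dq'].round(3))
R,ex,z=tool(19.7,43.1); go(np.array([.490,-.2026,.258])+.002*ex,R)
```

```text
[ 0.42892132 -0.18886502  0.2723838 ] [ 0.026 -0.032  0.014  0.008  0.006 -0.002]
shift [ 0.063  -0.0131 -0.0144] rot [ 0.0003 -0.0175  0.0326]
```

>>> carry_out:
  plan:
    - [[0.012,-0.003,0,0,-0.004,0.007,0],[0.025,-0.005,-0.003,0,-0.008,0.015,0],[0.038,-0.008,-0.006,0,-0.012,0.022,0],[0.051,-0.011,-0.01,0,-0.016,0.03,0],[0.063,-0.013,-0.0144,0,-0.0175,0.0326,0]]

```text
time_s: 6.9
eef_pos: [0.4931, -0.2006, 0.259]
eef_rot: [-0.062, 0.916, 0.161, 0.362]
wrist_force: [0.1, 0.2, -2.9]
opening: 0.156
grasp_force: 61.9
```

>>> carry_out:
  plan:
    - [[0,0,0,0,0,0,0],[0,0,0,0,0,0,0],[0,0,0,0,0,0,0],[0,0,0,0,0,0,0],[0,0,0,0,0,0,0]]

```text
time_s: 7.32
eef_pos: [0.4921, -0.2019, 0.2597]
eef_rot: [-0.061, 0.916, 0.16, 0.363]
wrist_force: [0.1, -1.3, -3.1]
opening: 0.155
grasp_force: 61.8
```

Run:
```python
from kp import *
o=get_obs(); print(o['eef_pos'],o['q'].round(3),o['dq'].round(3),o['wrist_force'],o['torque'])
R,ex,z=tool(19.7,43.1); go(np.array([.490,-.2026,.258])+.002*ex,R)
for n in('wrist','side','top'): c=snap(n,n+'6')
ax=o['eef_pos'][:2]-.002*ex[:2]; ey=np.array([-ex[1],ex[0],0])
for n in('side6','top6'):
  P=cloud(load(n)); S=P[np.hypot(P[...,0]-ax[0],P[...,1]-ax[1])<.032]
  for a in np.arange(.175,.295,.01):
    q=S[(S[:,2]>a)&(S[:,2]<a+.01)]
    if len(q)>4: d=q-np.r_[ax,0]; e=np.percentile(d@ex,[3,97])*1e3; f=np.percentile(d@ey,[3,97])*1e3; print(n,round(a,3),len(q),'ex',e.round(1),'ey',f.round(1))
P=cloud(load('wrist6'));ok=(abs(P[...,2]-.292)<.008)&(np.hypot(P[...,0]-ax[0],P[...,1]-ax[1])<.03)
Q=P[ok]; m,n,Q=plane(Q); d=Q-np.r_[ax,0]; print(len(Q),m.round(4),n.round(4),np.percentile(d@ex,[2,98]).round(4),np.percentile(d@ey,[2,98]).round(4))
```

```text
[ 0.49211092 -0.20192838  0.25970322] [-1.066 -0.177  2.089  0.804  1.214 -0.13 ] [-0.005  0.006 -0.004  0.002 -0.002 -0.002] [ 0.05108858 -1.25115972 -3.13048304] [-2.79289110e-01  6.50878320e-01  1.91695245e-04]
shift [-0.0002  0.     -0.0017] rot [ 0.0033  0.0024 -0.0013]
side6 0.185 33 ex [-9.4  6.7] ey [-5.5  9.3]
side6 0.195 28 ex [-9.5  6.2] ey [-1.4 10.8]
side6 0.205 21 ex [-8.6  7. ] ey [ 1.6 10.3]
side6 0.215 46 ex [-16.5  19.4] ey [ 3.3 20.4]
side6 0.225 110 ex [-18.7  17.7] ey [-7.8 20.5]
side6 0.235 67 ex [-19.2  20.2] ey [1.2 9.8]
side6 0.245 71 ex [-20.3  20.4] ey [3.1 9.5]
side6 0.255 65 ex [-21.3  21.8] ey [ 2.7 15.3]
side6 0.265 79 ex [-15.8  21.1] ey [ 0.6 21.9]
side6 0.275 111 ex [-23.7  21.4] ey [ 1.  21.5]
side6 0.285 146 ex [-23.4  20.8] ey [-10.4  20.7]
top6 0.215 45 ex [-12.7  19. ] ey [ 4.1 19.4]
top6 0.225 35 ex [-13.4  16.3] ey [ 6.5 18.8]
top6 0.235 5 ex [ 5.6 17.8] ey [5.  6.9]
top6 0.245 6 ex [10.7 21.8] ey [5.7 6.2]
top6 0.255 7 ex [11.5 20.8] ey [5.5 6.2]
top6 0.265 40 ex [-19.1  19.7] ey [-18.5  19.8]
top6 0.275 83 ex [-25.4  15.4] ey [-19.5  19.5]
top6 0.285 181 ex [-25.2  20.8] ey [-12.5  19.7]
3337 [ 0.4881 -0.2028  0.2904] [0.0076 0.0054 1.    ] [-0.0204  0.0202] [-0.0075  0.0087]
```

Above the socket, the foot and wing measure within about 1 mm of the assumed key axis. I go down slowly.

>>> carry_out:
  plan:
    - [[0,0,-0.005,0.004,-0.003,0,0],[0,0,-0.01,0.004,-0.003,0,0],[0,0,-0.015,0.004,-0.003,0,0],[0,0,-0.019,0.004,-0.003,0,0],[0,0,-0.022,0.004,-0.003,0,0]]

```text
time_s: 7.88
eef_pos: [0.4922, -0.2019, 0.2364]
eef_rot: [-0.064, 0.915, 0.159, 0.364]
wrist_force: [0.2, 0.5, -3.2]
opening: 0.153
grasp_force: 61.9
```

>>> carry_out:
  plan:
    - [[0,0,-0.001,0,0,0,0],[0,0,-0.002,0,0,0,0],[0,0,-0.003,0,0,0,0],[0,0,-0.004,0,0,0,0],[0,0,-0.004,0,0,0,0]]

```text
time_s: 8.3
eef_pos: [0.4924, -0.2021, 0.2333]
eef_rot: [-0.063, 0.915, 0.16, 0.364]
wrist_force: [-0.3, -0.0, -2.9]
opening: 0.157
grasp_force: 61.9
```

>>> carry_out:
  plan:
    - [[0,0,-0.002,0,0,0,0],[0,0,-0.004,0,0,0,0],[0,0,-0.006,0,0,0,0],[0,0,-0.008,0,0,0,0],[0,0,-0.01,0,0,0,0]]

```text
time_s: 8.72
eef_pos: [0.4924, -0.2021, 0.2231]
eef_rot: [-0.063, 0.915, 0.16, 0.364]
wrist_force: [0.1, -0.2, -3.5]
opening: 0.155
grasp_force: 61.9
```

>>> carry_out:
  plan:
    - [[0,0,-0.002,0,0,0,0],[0,0,-0.004,0,0,0,0],[0,0,-0.006,0,0,0,0],[0,0,-0.008,0,0,0,0],[0,0,-0.01,0,0,0,0]]

```text
time_s: 9.13
eef_pos: [0.4924, -0.2021, 0.2132]
eef_rot: [-0.063, 0.915, 0.16, 0.364]
wrist_force: [-0.5, 0.3, -3.5]
opening: 0.157
grasp_force: 61.9
```

>>> carry_out:
  plan:
    - [[0,0,-0.002,0,0,0,0],[0,0,-0.004,0,0,0,0],[0,0,-0.006,0,0,0,0],[0,0,-0.007,0,0,0,0],[0,0,-0.008,0,0,0,0]]

```text
time_s: 9.55
eef_pos: [0.4924, -0.2021, 0.2053]
eef_rot: [-0.063, 0.915, 0.16, 0.364]
wrist_force: [0.3, -0.4, -3.1]
opening: 0.158
grasp_force: 61.9
```

>>> carry_out:
  plan:
    - [[0,0,-0.0005,0,0,0,0],[0,0,-0.001,0,0,0,0],[0,0,-0.0015,0,0,0,0],[0,0,-0.002,0,0,0,0],[0,0,-0.002,0,0,0,0]]

```text
time_s: 9.97
eef_pos: [0.4926, -0.2023, 0.2041]
eef_rot: [-0.063, 0.915, 0.16, 0.365]
wrist_force: [-4.7, 1.2, 2.2]
opening: 0.155
grasp_force: 63.2
```

Contact at TCP z 0.204 puts the foot at about 0.1245, so the collar is on the mouth. Next I turn clockwise about the spindle axis.

>>> carry_out:
  plan:
    - [[0,-0.0001,0,0,0,-0.07,0],[0,-0.0003,0,0,0,-0.14,0],[0.0001,-0.0004,0,0,0,-0.21,0],[0.0001,-0.0006,0,0,0,-0.28,0],[0.0001,-0.0007,0,0,0,-0.35,0]]

```text
time_s: 10.38
eef_pos: [0.4924, -0.2029, 0.2042]
eef_rot: [0.002, 0.929, -0.003, 0.37]
wrist_force: [-9.6, 1.2, 4.4]
opening: 0.156
grasp_force: 63.7
```

Run:
```python
from h import *
o=get_obs(); print(o['eef_pos'],o['q'].round(3),o['dq'].round(3),o['wrist_force'],o['torque'])
M=Rq(o['eef_rot']).as_matrix(); print('yaw',np.degrees(np.arctan2(M[0,1],-M[1,1])),'tilt',np.degrees(np.arccos(-M[2,2])))
```

```text
[ 0.49241275 -0.20293519  0.20421041] [-0.989 -0.246  2.271  0.868  0.847  0.079] [ 0.298 -0.342  0.267 -0.103 -0.732  0.931] [-9.61267448  1.17061347  4.36123658] [0.32762565 1.33116489 0.52911344]
yaw -0.40251792470736464 tilt 43.45317438275609
```

>>> carry_out:
  plan:
    - [[0,-0.0001,0,0,0,-0.07,0],[0,-0.0003,0,0,0,-0.14,0],[-0.0001,-0.0004,0,0,0,-0.21,0],[-0.0001,-0.0005,0,0,0,-0.28,0],[-0.0001,-0.0007,0,0,0,-0.35,0]]

```text
time_s: 10.8
eef_pos: [0.4924, -0.2035, 0.2043]
eef_rot: [0.066, 0.914, -0.165, 0.365]
wrist_force: [-9.9, -1.5, -0.7]
opening: 0.154
grasp_force: 63.2
```

>>> carry_out:
  plan:
    - [[0,0,0,0,0,-0.03,0],[0,-0.0001,0,0,0,-0.06,0],[-0.0001,-0.0002,0,0,0,-0.09,0],[-0.0001,-0.0002,0,0,0,-0.11,0],[-0.0001,-0.0002,0,0,0,-0.13,0]]

```text
time_s: 11.22
eef_pos: [0.4924, -0.2038, 0.2042]
eef_rot: [0.09, 0.902, -0.223, 0.359]
wrist_force: [-11.8, 0.9, 7.5]
opening: 0.155
grasp_force: 64.2
```

```bash
cat > st.py <<'E'
from h import *
o=get_obs(); print(o['eef_pos'],o['q'].round(3),o['wrist_force'].round(1),o['torque'].round(2))
M=Rq(o['eef_rot']).as_matrix(); print('yaw',np.degrees(np.arctan2(M[0,1],-M[1,1])),'tilt',np.degrees(np.arccos(-M[2,2])))
E
python3 st.py
```

```text
[ 0.49235607 -0.20378751  0.20419632] [-0.71  -0.323  2.326  0.384  0.42   1.051] [-11.8   0.9   7.5] [-0.04  1.47 -0.16]
yaw -27.78005987433164 tilt 43.463675858256
```

>>> carry_out:
  plan:
    - [[0,0,0,0,0,-0.015,0],[0,0,0,0,0,-0.03,0],[0,0,0,0,0,-0.045,0],[0,0,0,0,0,-0.06,0],[0,0,0,0,0,-0.06,0]]

```text
time_s: 11.63
eef_pos: [0.4924, -0.2038, 0.2042]
eef_rot: [0.1, 0.895, -0.25, 0.356]
wrist_force: [-13.1, -0.5, 7.4]
opening: 0.157
grasp_force: 64.2
```

```bash
python3 st.py
```

```text
[ 0.49235865 -0.20381938  0.20419829] [-0.666 -0.313  2.32   0.219  0.389  1.279] [-13.1  -0.5   7.4] [-0.35  1.49 -0.58]
yaw -31.20630998535384 tilt 43.45065273174854
```

>>> carry_out:
  plan:
    - [[0,0,0,0,0,-0.01,0],[0,0,0,0,0,-0.02,0],[0,0,0,0,0,-0.03,0],[0,0,0,0,0,-0.03,0],[0,0,0,0,0,-0.03,0]]

```text
time_s: 12.05
eef_pos: [0.4923, -0.204, 0.2042]
eef_rot: [0.105, 0.891, -0.263, 0.355]
wrist_force: [-11.2, 0.1, 7.8]
opening: 0.154
grasp_force: 64.2
```

```bash
python3 st.py
```

```text
[ 0.49227256 -0.20395306  0.20418521] [-0.645 -0.308  2.316  0.128  0.379  1.399] [-11.2   0.1   7.8] [-0.15  1.31 -0.42]
yaw -32.90526909980725 tilt 43.43962245561818
```

The foot can turn about 7° in the socket, so the stop should come later. I keep turning and feel for it.

>>> carry_out:
  plan:
    - [[0,0,0,0,0,-0.015,0],[0,0,0,0,0,-0.03,0],[0,0,0,0,0,-0.045,0],[0,0,0,0,0,-0.05,0],[0,0,0,0,0,-0.05,0]]

```text
time_s: 12.47
eef_pos: [0.4922, -0.204, 0.2042]
eef_rot: [0.114, 0.884, -0.285, 0.352]
wrist_force: [-11.5, 0.9, 7.6]
opening: 0.153
grasp_force: 64.1
```

```bash
python3 st.py
```

```text
[ 0.49221834 -0.2039875   0.20416293] [-0.608 -0.295  2.307 -0.035  0.372  1.614] [-11.5   0.9   7.6] [-0.36  1.38 -0.51]
yaw -35.79121555927042 tilt 43.42679158657171
```

>>> carry_out:
  plan:
    - [[0,0,0,0,0,-0.01,0],[0,0,0,0,0,-0.02,0],[0,0,0,0,0,-0.03,0],[0,0,0,0,0,-0.03,0],[0,0,0,0,0,-0.03,0]]

```text
time_s: 12.88
eef_pos: [0.4922, -0.2041, 0.2042]
eef_rot: [0.12, 0.88, -0.299, 0.35]
wrist_force: [-11.3, -0.4, 7.0]
opening: 0.153
grasp_force: 64.0
```

```bash
python3 st.py
python3 - <<'E'
from head import *
snap('side','side7');snap('top','top7')
for n in('side0','top0','side7','top7'):
    c=load(n);P=cloud(c);S=P[np.hypot(P[...,0]-.49,P[...,1]+.2025)<.036]
    q=S[(S[:,2]>.128)&(S[:,2]<.158)]
    print(n,len(q),[np.round(x,4) for x in cv2.minAreaRect(q[:,:2].astype(np.float32))])
b=load('side7'); cv2.imwrite('pics/v7.png',cv2.resize(b['pixels'][130:220,310:430],None,fx=5,fy=5,interpolation=cv2.INTER_CUBIC)[...,::-1])
E
```

```text
[ 0.49215865 -0.2040508   0.20416284] [-0.587 -0.287  2.301 -0.131  0.374  1.742] [-11.3  -0.4   7. ] [-0.27  1.22 -0.42]
yaw -37.51901898755524 tilt 43.41975494549955
side0 257 [array([ 0.4879, -0.1964]), array([0.0487, 0.0469]), np.float64(4.3196)]
top0 127 [array([ 0.4894, -0.202 ]), array([0.0484, 0.05  ]), np.float64(34.5814)]
side7 243 [array([ 0.4844, -0.1889]), array([0.0555, 0.0331]), np.float64(14.9116)]
top7 24 [array([ 0.4885, -0.1897]), array([0.0535, 0.027 ]), np.float64(12.6648)]
```

```bash
cat > fy.py <<'E'
from head import *
import sys
def faces(n):
    c=load(n);P=cloud(c);r=np.hypot(P[...,0]-.489,P[...,1]+.2005)
    for nm,z0,z1,rr in(('head',.129,.155,.030),('wing',.18,.236,.026)):
        q=P[(r<rr)&(P[...,2]>z0)&(P[...,2]<z1)][:,:2]; best=(0,)
        if len(q)<20: continue
        for a in np.radians(np.arange(-60,120,.5)):
            d=q@np.array([-np.sin(a),np.cos(a)]); h=np.sort(d); k=np.searchsorted(h,h+.0015)-np.arange(len(h)); i=k.argmax()
            best=max(best,(k[i],a,h[i]))
        d=q@np.array([-np.sin(best[1]),np.cos(best[1])]); s=q[(d>best[2]-.0007)&(d<best[2]+.0022)]
        w,V=np.linalg.eigh(np.cov(s.T)); a=np.degrees(np.arctan2(V[1,1],V[0,1])); print(n,nm,len(q),best[0],'dir mod90',round(a%90,2),'len',np.ptp(s@V[:,1]).round(4))
for n in sys.argv[1:]: faces(n)
E
python3 fy.py side0 side6 side7
```

```text
side0 head 218 55 dir mod90 19.69 len 0.0399
side6 head 214 54 dir mod90 20.83 len 0.0402
side6 wing 246 40 dir mod90 27.96 len 0.0401
side7 head 214 54 dir mod90 64.56 len 0.0391
side7 wing 288 69 dir mod90 54.5 len 0.0428
```

Measured from the side camera, the head still lags at −25.4°, and its stop is at −31.8°. I keep turning.

>>> carry_out:
  plan:
    - [[0,0,0,0,0,-0.015,0],[0,0,0,0,0,-0.03,0],[0,0,0,0,0,-0.045,0],[0,0,0,0,0,-0.06,0],[0,0,0,0,0,-0.07,0]]

```text
time_s: 13.4
eef_pos: [0.4921, -0.2041, 0.2042]
eef_rot: [0.132, 0.869, -0.329, 0.346]
wrist_force: [-11.0, 0.3, 7.9]
opening: 0.155
grasp_force: 64.2
```

```bash
python3 st.py
```

```text
[ 0.49208372 -0.20407863  0.20420272] [-0.537 -0.264  2.284 -0.347  0.394  2.03 ] [-11.    0.3   7.9] [-0.28  1.18 -0.06]
yaw -41.57215705499323 tilt 43.426219332509085
```

>>> carry_out:
  plan:
    - [[0,0,0,0,0,-0.01,0],[0,0,0,0,0,-0.02,0],[0,0,0,0,0,-0.03,0],[0,0,0,0,0,-0.04,0],[0,0,0,0,0,-0.04,0]]

```text
time_s: 13.82
eef_pos: [0.492, -0.204, 0.2042]
eef_rot: [0.139, 0.862, -0.346, 0.343]
wrist_force: [-11.2, 0.2, 8.4]
opening: 0.15
grasp_force: 66.3
```

```bash
python3 st.py
python3 - <<'E'
from h import *
snap('side','side8')
E
python3 fy.py side8
```

```text
[ 0.49204892 -0.20400149  0.2041882 ] [-0.509 -0.249  2.273 -0.452  0.414  2.175] [-11.2   0.2   8.4] [-0.41  1.14  0.29]
yaw -43.806605083685895 tilt 43.428351454926265
side8 head 216 56 dir mod90 56.13 len 0.0405
side8 wing 245 63 dir mod90 50.75 len 0.0439
```

>>> carry_out:
  plan:
    - [[0,0,0,0,0,-0.008,0],[0,0,0,0,0,-0.016,0],[0,0,0,0,0,-0.024,0],[0,0,0,0,0,-0.03,0],[0,0,0,0,0,-0.03,0]]

```text
time_s: 14.28
eef_pos: [0.492, -0.204, 0.2042]
eef_rot: [0.144, 0.857, -0.359, 0.341]
wrist_force: [-12.4, -0.3, 8.5]
opening: 0.152
grasp_force: 69.8
```

```bash
python3 st.py
python3 - <<'E'
from h import *
snap('side','side9')
E
python3 fy.py side9
```

```text
[ 0.49198433 -0.20396981  0.20416115] [-0.49  -0.237  2.264 -0.521  0.432  2.274] [-12.4  -0.3   8.5] [-0.26  1.08  0.69]
yaw -45.50110214968577 tilt 43.43184222218096
side9 head 215 55 dir mod90 55.95 len 0.041
side9 wing 238 65 dir mod90 47.83 len 0.0427
```

The head no longer moves while the torque rises, so it is firm on its stop. Now I bring the key back within the socket's play so the wing is square.

>>> carry_out:
  plan:
    - [[0,0,0,0,0,0.04,0],[0,0,0,0,0,0.08,0],[0,0,0,0,0,0.12,0],[0,0,0,0,0,0.16,0],[0,0,0,0,0,0.17,0]]

```text
time_s: 14.75
eef_pos: [0.4922, -0.2043, 0.2042]
eef_rot: [0.114, 0.884, -0.285, 0.352]
wrist_force: [-3.1, 1.9, 3.0]
opening: 0.159
grasp_force: 63.1
```

```bash
python3 st.py
python3 - <<'E'
from h import *
snap('side','side10');snap('wrist','wrist10')
E
python3 fy.py side10
python3 - <<'E'
from kp import *
P=cloud(load('wrist10')); ok=(abs(P[...,2]-.234)<.006)&(np.hypot(P[...,0]-.49,P[...,1]+.2026)<.028)
Q=P[ok]; m,n,Q=plane(Q); print(len(Q),m.round(4),n.round(4),[np.round(x,4) for x in cv2.minAreaRect(Q[:,:2].astype(np.float32))])
E
```

```text
[ 0.4921669  -0.20433526  0.20418117] [-0.611 -0.296  2.308 -0.026  0.371  1.604] [-3.1  1.9  3. ] [ 0.3   0.59 -0.04]
yaw -35.75190662069377 tilt 43.461110396250035
side10 head 214 60 dir mod90 56.91 len 0.0414
side10 wing 297 86 dir mod90 54.97 len 0.0446
3233 [ 0.4885 -0.2016  0.2347] [-8.0e-04 -1.8e-03  1.0e+00] [array([ 0.4888, -0.1991]), array([0.0319, 0.0483]), np.float64(74.7307)]
```

>>> carry_out:
  plan:
    - [[0,0,0,0,0,0.03,0],[0,0,0,0,0,0.055,0],[0,0,0,0,0,0.055,0],[0,0,0,0,0,0.055,0],[0,0,0,0,0,0.055,0]]

```text
time_s: 15.27
eef_pos: [0.4927, -0.2039, 0.2041]
eef_rot: [0.104, 0.891, -0.261, 0.355]
wrist_force: [-4.4, -0.6, 5.0]
opening: 0.155
grasp_force: 63.2
```

```bash
python3 st.py
python3 - <<'E'
from h import *
snap('side','side11')
E
python3 fy.py side11
```

```text
[ 0.49267285 -0.20393472  0.20406956] [-0.648 -0.307  2.316  0.143  0.379  1.382] [-4.4 -0.6  5. ] [-0.18  0.55 -0.31]
yaw -32.682104985229365 tilt 43.477692910223865
side11 head 210 58 dir mod90 58.5 len 0.042
side11 wing 320 76 dir mod90 56.16 len 0.0431
```

>>> carry_out:
  plan:
    - [[0,0,0,0,0,0,0.3],[0,0,0,0,0,0,0.5],[0,0,0,0,0,0,0.7],[0,0,0,0,0,0,0.8],[0,0,0,0,0,0,0.8]]

```text
time_s: 15.73
eef_pos: [0.4923, -0.2035, 0.2032]
eef_rot: [0.104, 0.892, -0.261, 0.355]
wrist_force: [-0.0, -0.0, 0.1]
opening: 0.796
grasp_force: 0.0
```

>>> carry_out:
  plan:
    - [[0,0,0,0,0,0,0.8],[0,0,0,0,0,0,0.8],[-0.007,0.0044,0.009,0,0,0,0.8],[-0.018,0.0115,0.023,0,0,0,0.8],[-0.031,0.02,0.0395,0,0,0,0.8]]

```text
time_s: 16.15
eef_pos: [0.4605, -0.1833, 0.2419]
eef_rot: [0.104, 0.892, -0.261, 0.353]
wrist_force: [0.6, 0.6, -0.6]
opening: 0.799
grasp_force: 0.0
```

>>> carry_out:
  plan:
    - [[-0.011,0.007,0.015,0,0,0,0.8],[-0.023,0.015,0.03,0,0,0,0.8],[-0.037,0.024,0.05,0,0,0,0.8],[-0.05,0.032,0.07,0,0,0,0.8],[-0.05,0.032,0.07,0,0,0,0.8]]

```text
time_s: 16.57
eef_pos: [0.4115, -0.1518, 0.3187]
eef_rot: [0.106, 0.89, -0.26, 0.359]
wrist_force: [0.1, -0.2, 0.1]
opening: 0.802
grasp_force: 0.0
```

```bash
python3 st.py
python3 - <<'E'
from h import *
for n in('side','wrist','top'): snap(n,n+'12')
a,b=load('wrist12'),load('side12')
cv2.imwrite('pics/v12.png',np.hstack([cv2.resize(a['pixels'],(400,300))[:, :],cv2.resize(b['pixels'][120:270,300:500],(400,300))])[...,::-1])
E
python3 fy.py side12 wrist12 top12;  python3 - <<'E'
from kp import *
P=cloud(load('wrist12')); ok=(abs(P[...,2]-.234)<.006)&(np.hypot(P[...,0]-.49,P[...,1]+.2026)<.028)
Q=P[ok]; m,n,Q=plane(Q); print(len(Q),m.round(4),n.round(4),[np.round(x,4) for x in cv2.minAreaRect(Q[:,:2].astype(np.float32))])
E
```

```text
[ 0.4115068  -0.15177806  0.31874082] [-0.686 -0.83   2.353  0.105  0.857  1.417] [ 0.1 -0.2  0.1] [ 0.16  0.26 -0.01]
yaw -32.63015137035069 tilt 43.95001682567069
side12 head 212 50 dir mod90 60.23 len 0.0392
side12 wing 404 119 dir mod90 54.65 len 0.0455
wrist12 head 325 325 dir mod90 58.43 len 0.0398
wrist12 wing 1138 350 dir mod90 57.2 len 0.0132
top12 head 52 25 dir mod90 57.35 len 0.0396
top12 wing 171 57 dir mod90 57.45 len 0.0412
607 [ 0.4899 -0.2022  0.2346] [-0.0038  0.0161  0.9999] [array([ 0.4901, -0.2022]), array([0.0136, 0.0426]), np.float64(57.9645)]
```

View pics/v12.png

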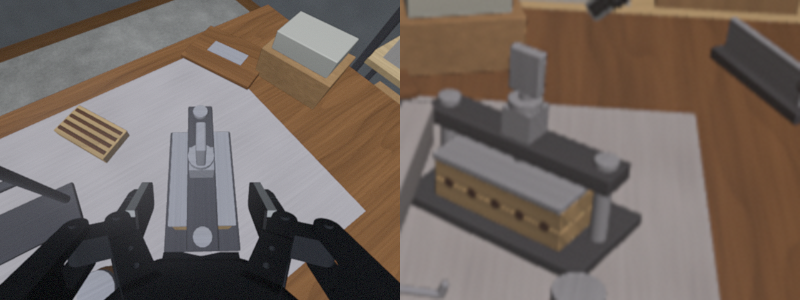

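In the final view the key stands upright with its collar seated on the head, at about (200,150) in the left half. The wing is at 58.0°, the head at 58.4° and the press axis at 58.25°. The gripper is clear.

```bash
python3 -c "
from bench import hand_in; print(hand_in())"
```

```text
the job is handed in; nothing more can be done
None
```

The press key is fully home in the spindle, turned clockwise to its firm stop, and left standing upright with the wing within 1° of square to the press. The gripper is clear of it, no other object was touched as far as I could see, and the job is handed in.

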